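# Push the bearing cup out of its mill block

## Robot

A 6-joint arm with a two-finger parallel gripper is mounted at the origin on the work surface. World frame = base frame: x ahead of the robot, y to its left, z up, the work surface at z = 0. Lengths are in m, angles in rad, forces in N, time in s.
With the tool pointing down it reaches from about 0.325 to 1 m from the base axis. Payload 5.1 kg.
Tool frame: the origin (TCP) lies at the very end of the fingers, on their centre line; the grasp point (between the pads) lies 19 mm behind it; z points along the fingers, y is the direction in which the jaws open and shut (so a half turn about z gives the same grasp; the last joint's range is limited). The gripper opens to 85 mm and grips with 20 to 120 N. Pads are 22 mm wide; open, the fingers measure 114 mm over their backs; the gripper's body (76 mm by 85 mm) begins 54 mm behind the grasp point. The pads swing forward as they close: fully open they stand 13 mm farther back than shut.
Start: joints at [1.104, 0.124, 1.65, -0, 1.367, -0.083], TCP at [0.243, 0.603, 0.231] pointing down, gripper open.
Joint ranges: [-2.61, 2.61], [-1.02, 2.33], [0.03, 2.71], [-1.35, 4.49], [0.32, 2.68], [-2.91, 2.91]. Speed limits (rad/s): [2.57, 2.57, 3.14, 3.14, 3.14, 3.14].

## Interface

Orientations are given as [roll, pitch, yaw] about the fixed x, y, z axes, in that order (R = Rz(yaw) Ry(pitch) Rx(roll)).
In Python, from cell import * gives the robot as it stands.
- The arm moves only by the tool jog_arm, never from a script. Its argument "motion" is a list that holds one entry, the list of rows, each a list of 5 numbers: the opening, from 0 (shut) to 1 (fully open), then the shift along the tool's x, y, z in mm, then the turn about the tool's z in rad. A call has exactly 8 rows; each row shifts and turns the pose as measured when the row begins, along the tool's axes as they then stand; what a row does not reach is not made up. A row lasts 1/12 s, in which the tool goes at most 41.7 mm and 7.16 degrees, less where a joint would pass 70% of its speed; a pose out of reach is approached as far as the arm can. A call is refused whole if a number of a shift passes 41.7 or a number of a turn 0.125, either way. A call with a gripper value outside its range is refused whole. The fingers move at their own pace and stop on an object; the grip force is fixed at half the most. Time passes only in rows, so rows that do not move let the fingers close, or fill a call up. It gives the time, the measured TCP pose, the force and the opening at its end, in the units of the state.
- sense(): the state, without advancing time (a new reading comes with each control period).
- get_image(name): name is "side" or "top"; returns the picture (384x512x3 uint8, red, green, blue); there is no depth.
- camera_info(name): a dict with "vfov" (degrees; the focal length in pixels is half the picture's height over the tangent of half this angle, whatever the lens; pixels are square), "cx", "cy" (the principal point, pixels), "eye" and "orientation" of the camera in the world. Camera axes: x right, y down, z forward; pixel columns grow to the right and rows downward; lengths in m; the calibration is good to about 2 mm. A picture is of the moment at which its call begins. camera_info takes no time and is no camera call.
- job_done(): hands the job in, once; it reports no verdict.
Trained networks look in the newest picture that a camera, given by its name, has taken for a name from the list of things; names that differ only in an ending like _2 or _b are one class to them, and where a whole thing is asked for, a point or a joint stands for the part that bears it (a point fixed in the world has none). Each returns a list of dicts, best first, with "confidence" (0 to 1); they miss things now and then, are a little off and sometimes report something else, mostly with a low value. They report only what shows in the picture. A call takes as long as a camera call. They do not tell look-alikes from the thing itself.
- find_in(thing, camera): "at" ([column, row] as shares, 0 to 1, of the picture: columns of its width, rows of its height, amid what is visible of it).
- masks_of(thing, camera): "mask" (384x512 bool, what is visible of it) and "at" ([column, row] as shares, 0 to 1, of the picture: columns of its width, rows of its height, amid what is visible of it).
The state is a dict: "time": time; "qpos": joint angles; "dq": joint speeds; "joint_torque": joint torques, N m; "tcp_pos": TCP position; "ee_rot": TCP orientation; "wrist_force": force on the tool from outside, world axes, zero at the start; "torque": the same for the moment, N m; "opening": finger opening in m.
Only numpy, scipy, OpenCV 4.12 (cv2) and the standard library are available. Lean on these libraries where they do the work, as an engineer would, in place of code of your own. Each camera call takes 0.05 s, during which the arm holds its last target.

## Task

Set the wooden bearing block that has the brass cup sunk in it flat down over the slim push-out post, so that the post comes up through the hole in the block's underside and pushes the cup up out of its recess. Then lift the cup off and set it upright in the shallow wooden tray, without dropping it, leaving the block lying flat on the post's base.

Things in the scene. Friction and masses are not known exactly. Their poses are not given: they have to be found in the camera images.
- block: Loose wooden block 100 x 56 x 48 mm, 0.2 kg, the one with the cup in it (an identical one is empty). Origin: centre of underside; x along the length, z up. Recess in the top 41.5 mm wide, 28 deep; a 30 mm access hole goes from its middle through the 20 mm floor. Grip across the 56 mm width, near the top: the cup will rise 20 mm between the fingers.
- cup: Brass bearing cup, a plug 40 mm across, 26 tall, 0.16 kg, shallow blind bore in its top, flat closed bottom. Origin: centre of underside; z its axis, bore up. It starts loose in the block's recess, top 2 mm below the block's. With the block down on the slim post's base it stands on the post, top 20 mm above the block's, lowest 6 mm still in the recess; lift it straight up.
- stand: Fixed push-out stand: round dark steel base 120 mm across, 12 thick, with a slim upright steel post in its middle, 18 mm across, flat top 42 mm above the base (54 above the table). Origin: centre of underside, on the post's axis. The block may be turned any way about it. A similar stand with a thick, shorter post (38 mm across) does not fit the hole.
- tray: Shallow square tray of dark wood, fixed, 150 x 150 mm outside, walls 6 mm thick, 22 mm tall; floor 6 mm thick. Origin: centre of the underside; x and y along the sides.
Not all that is in view belongs to the job. Of the things like the cup, leave any that is green; of the rest the larger one is meant.

How it is judged:
On the way:
1. the block lies flat on the slim post's base with the cup pushed up, standing proud of its top (z of block in the frame of stand between 0.008 and 0.017 m and horizontal distance between block and stand below 0.012 m and angle between block's own z axis and vertical below 0.12 rad and z of cup in the frame of block above 0.035 m and horizontal distance between cup and block below 0.01 m), for 0.2 s.
At the end, for the whole second after the job is handed in: The cup rests on the tray floor, bore up within 10 degrees, its centre within 60 mm of the tray centre along each side. The block lies flat (within 7 degrees) and still on the slim post's base, the post up through its hole (centres within 12 mm, underside within 5 mm of the base) (x of cup in the frame of tray between -0.06 and 0.06 m and y of cup in the frame of tray between -0.06 and 0.06 m and z of cup in the frame of tray below 0.012 m and angle between cup's own z axis and vertical below 0.17 rad and linear speed of each of cup, block below 0.02 m/s and z of block in the frame of stand between 0.008 and 0.017 m and horizontal distance between block and stand below 0.012 m and angle between block's own z axis and vertical below 0.12 rad); the robot touches nothing.
It fails at once if the cup is dropped into the tray (it moves faster than 1 m/s when less than 50 mm above the table and within 100 mm of the tray's centre) (linear speed of cup above 1 m/s and height (world z) of cup below 0.05 m and horizontal distance between cup and tray below 0.1 m).
It also fails if it takes over 54 s, if anything falls off the work surface, if the arm or the gripper's body presses on something with over 40 N, if the wrist force passes 120 N, or if a joint passes its speed limit or range.

## Working session

There is one attempt and no reset: what is moved stays moved. The work goes in short steps, Python scripts to look and compute and a tool call to move; the robot and the scene stay as the last step left them, time stands still between calls to the robot, and variables do not carry over. Pictures are saved under pics/ and viewed, and the job is handed in when it is done.

Besides the shell and the picture viewer there is one more tool, called after "Emit:" as name([rows], argument=value, ...), one row to a line, values as JSON. jog_arm: Moves the arm, as the interface text tells. Its arguments: {"type":"object","properties":{"motion":{"type":"array"}},"required":["motion"]}

```bash
mkdir -p pics; ls
python3 - <<'E'
from cell import *
import cv2
for n in ("side","top"):
    im=get_image(n); cv2.imwrite(f"pics/{n}0.png",im[:,:,::-1]); print(n,camera_info(n))
s=sense(); print(s)
E
```

```text
pics
side {'vfov': 54.33864216688449, 'cx': 253.10176294703695, 'cy': 194.94014849843356, 'eye': array([ 0.36744039, -0.77342976,  0.47280566]), 'orientation': array([-2.07079698, -0.0185937 , -0.15778183])}
top {'vfov': 52.34727363637256, 'cx': 256.16829528410256, 'cy': 188.00506604835948, 'eye': array([ 0.30841775, -0.0216238 ,  0.90338651]), 'orientation': array([-2.93278883e+00,  8.37530137e-04, -1.57857563e+00])}
{'time': 0.1, 'qpos': array([ 1.10437384e+00,  1.24463211e-01,  1.65157400e+00,  4.83891057e-06,
        1.36750569e+00, -8.25919674e-02]), 'dq': array([-0.0001674 , -0.00184516, -0.0031078 ,  0.00081204,  0.00131035,
       -0.00095014]), 'joint_torque': array([ 8.45107297e-04, -4.24931145e+01, -3.66654038e+01, -1.00525363e-04,
        3.95143303e-03, -1.55964894e-06]), 'tcp_pos': array([0.24317306, 0.60218597, 0.23013924]), 'ee_rot': array([-3.13964944e+00, -1.65613451e-04,  2.75776099e+00]), 'wrist_force': array([0.3222147 , 0.38816641, 0.0428116 ]), 'torque': array([-0.0155024 ,  0.00138585,  0.00514036]), 'opening': 0.08560136704662855}
```

View pics/side0.png

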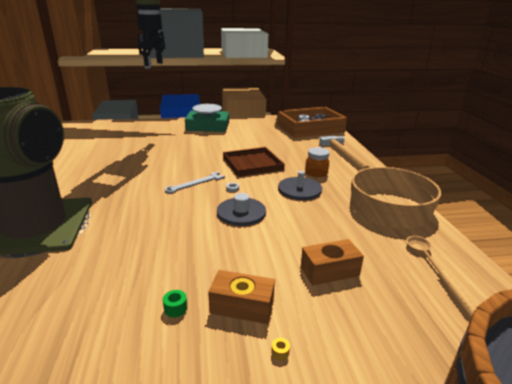

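View pics/top0.png

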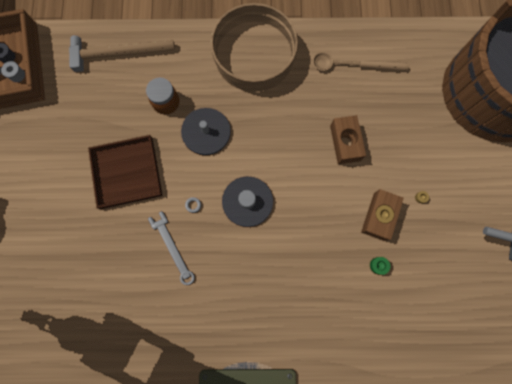

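Side view: the block with the brass cup is at (242,295), top view (384,215). The empty look-alike is at top (349,140), with a small brass ring at (423,198) and a green one at (381,266). The slim stand is at top (206,130), the thick stand at (247,200), and the tray at (125,172). I'll enlarge these to confirm.

```bash
cat > h.py <<'E'
import numpy as np, cv2
from scipy.spatial.transform import Rotation as R
from cell import *
def cam(n):
    c=camera_info(n); f=192/np.tan(np.radians(c["vfov"])/2)
    return c,f,R.from_euler("xyz",c["orientation"]).as_matrix()
def proj(n,P):
    c,f,M=cam(n); p=(np.atleast_2d(P)-c["eye"])@M
    return np.c_[c["cx"]+f*p[:,0]/p[:,2], c["cy"]+f*p[:,1]/p[:,2]]
def onz(n,uv,z):
    c,f,M=cam(n); uv=np.atleast_2d(uv)
    d=np.c_[(uv[:,0]-c["cx"])/f,(uv[:,1]-c["cy"])/f,np.ones(len(uv))]@M.T
    return c["eye"]+d*((z-c["eye"][2])/d[:,2])[:,None]
E
python3 - <<'E'
from h import *
T=get_image("top"); S=get_image("side")
for n,im in(("top",T),("side",S)):
    for t in("block","cup","stand","tray"):
        for m in masks_of(t,n):
            k=m["mask"]; 
            ys,xs=np.where(k); print(n,t,round(m["confidence"],2),np.round(np.array(m["at"])*[512,384],1),k.sum(),xs.min(),xs.max(),ys.min(),ys.max())
            np.save(f"m_{n}_{t}_{int(m['at'][0]*512)}.npy",k)
def crop(im,x,y,w,h,s): return cv2.resize(im[y:y+h,x:x+w],(w*s,h*s),interpolation=cv2.INTER_CUBIC)
a=crop(T,340,170,100,75,4);b=crop(T,170,95,100,75,4);c=crop(S,200,250,100,75,4);d=crop(T,75,130,100,75,4)
cv2.imwrite("pics/crop0.png",np.vstack([np.hstack([a,b]),np.hstack([c,d])])[:,:,::-1])
E
```

```text
top block 0.65 [378.6 218.3] 1253 362 404 190 241
top cup 0.62 [378.5 266.5] 303 370 390 256 274
top cup 0.54 [383.6 213.6] 270 376 394 206 223
top stand 0.89 [205.2 131.2] 1925 180 231 108 155
top tray 0.98 [125.  172.8] 4179 89 162 136 209
side block 0.82 [242.4 297. ] 2599 208 275 270 323
side cup 0.91 [177.  301.2] 599 163 187 289 316
side cup 0.53 [243.8 286.4] 322 231 254 277 293
side stand 0.6 [300.1 186.4] 899 278 322 170 200
side tray 0.8 [252.5 161.1] 1372 223 284 146 176
```

View pics/crop0.png

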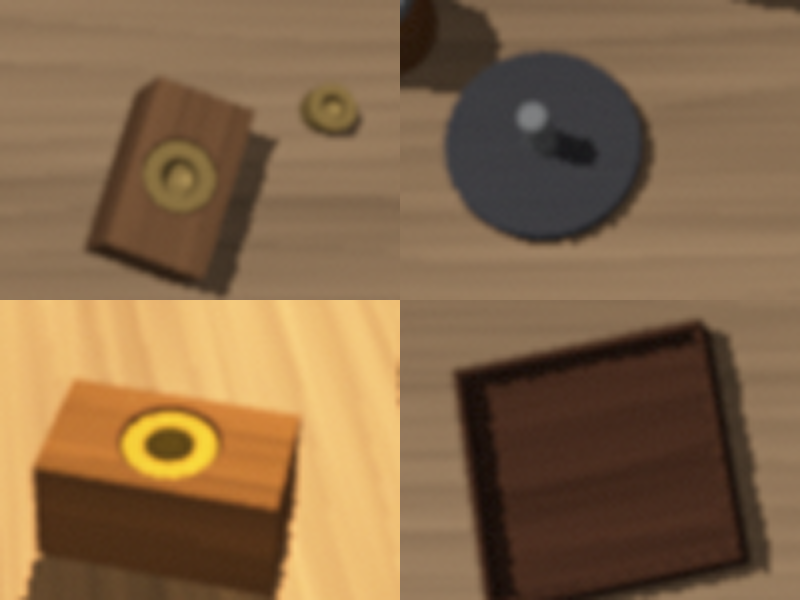

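```bash
cat > fit.py <<'E'
from h import *
from scipy.optimize import least_squares
def block_pts(x,y,yaw,z0=0):
    c=np.array([[50,28,48],[50,-28,48],[-50,-28,48],[-50,28,48]])/1000.
    return c@R.from_euler("z",yaw).as_matrix().T+[x,y,z0]
def fitblock(obs,z0=0,g=None):
    best=None
    for y0 in np.arange(0,3.2,.4):
        def r(p):
            out=[]
            for n,uv in obs:
                q=proj(n,block_pts(*p,z0)); uv=np.array(uv)
                D=np.linalg.norm(uv[:,None]-q[None],axis=2); j=D.argmin(1)
                out.append((uv-q[j]).ravel())
            return np.concatenate(out)
        s=least_squares(r,[g[0],g[1],y0])
        if best is None or s.cost<best.cost:best=s
    return best
E
python3 - <<'E'
from fit import *
to=[(379.5,190),(403.5,197.75),(391,240)]; so=[(219,270),(275,279.3),(269.8,302),(209,292)]
g=onz("top",(384,214),.048)[0]; print(g)
for o in ([("top",to)],[("side",so)],[("top",to),("side",so)]):
    s=fitblock(o,0,g); print(s.x,s.cost,np.round(s.fun,1))
# cup centre
print("cup",onz("top",(384.9,214.1),.046),onz("side",(242.5,286),.046))
def cen(n,t,x): 
    return np.load(f"m_{n}_{t}_{x}.npy")
print("post top", onz("top",(203,124.2),.054))
import glob
for n in("top","side"):
    for t in("stand","tray"):
        m=np.load(glob.glob(f"m_{n}_{t}_*.npy")[0]); cs,_=cv2.findContours(m.astype(np.uint8),0,1); c=max(cs,key=len)
        if t=="stand":
            e=cv2.fitEllipse(c); print(n,"stand",e,onz(n,e[0],.012 if n=="top" else .010))
        else:
            q=cv2.boxPoints(cv2.minAreaRect(c)) if n=="top" else cv2.approxPolyDP(c,5,True)[:,0]
            print(n,q.tolist()); w=onz(n,q,.022); print(w,w.mean(0))
E
python3 - <<'E'
import cv2,sys
sys.path.insert(0,'.')
im=cv2.imread('pics/side0.png')
c=lambda x,y,w,h,s:cv2.resize(im[y:y+h,x:x+w],(w*s,h*s),interpolation=cv2.INTER_CUBIC)
cv2.imwrite('pics/crop1.png',c(215,140,120,70,6))
E
```

```text
[ 0.42879272 -0.30391832  0.048     ]
[ 0.42752213 -0.30635908  2.78333091] 0.25088562170182127 [ 0.2  0.5 -0.  -0.2 -0.1 -0.4]
[ 0.43227517 -0.30990897 -0.37010464] 0.7952885700702939 [ 0.4  0.3 -0.7  0.5 -0.2 -0.5  0.5 -0. ]
[ 0.43106101 -0.30844209  2.77214024] 7.826044431774234 [-0.9  2.1 -1.   1.2 -0.7  1.2  1.2  0.7  0.2  1.1  0.7  0.1  1.3  0.5]
cup [[ 0.42883566 -0.30655132  0.046     ]] [[ 0.43163302 -0.30944857  0.046     ]]
post top [[0.63954054 0.0989368  0.054     ]]
top stand ((205.62680053710938, 131.65676879882812), (47.128448486328125, 50.233009338378906), 92.80016326904297) [[0.6368597  0.09818857 0.012     ]]
top [[85.00001525878906, 147.99998474121094], [151.92308044433594, 134.61537170410156], [164.3461456298828, 196.7307586669922], [97.42308044433594, 210.11537170410156]]
[[0.59482717 0.38057577 0.022     ]
 [0.62679439 0.22429473 0.022     ]
 [0.47637676 0.18862876 0.022     ]
 [0.44653268 0.33995156 0.022     ]] [0.53613275 0.2833627  0.022     ]
side stand ((299.9252014160156, 186.8072052001953), (26.98397445678711, 41.983333587646484), 93.81089782714844) [[0.64190124 0.09163117 0.01      ]]
side [[284, 167], [267, 146], [223, 152], [238, 176]]
[[0.62186298 0.19741298 0.022     ]
 [0.60423813 0.36853689 0.022     ]
 [0.4552466  0.33254732 0.022     ]
 [0.48108878 0.15341574 0.022     ]] [0.54060912 0.26297823 0.022     ]
```

View pics/crop1.png

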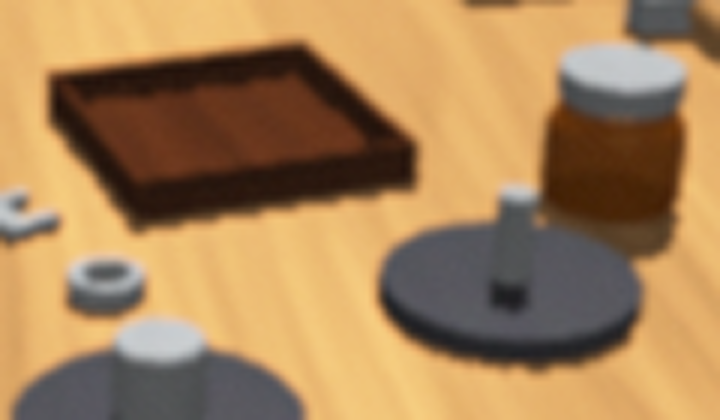

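```bash
cat >> h.py <<'E'
def go(x,y,z,yaw=None):
    s=sense(); M=R.from_euler("xyz",s["ee_rot"]); d=M.inv().apply(np.array([x,y,z])-s["tcp_pos"])*1000
    v=np.linalg.norm(d)
    print("t",round(s["time"],2),"tcp",np.round(s["tcp_pos"],4),"rot",np.round(s["ee_rot"],4),"open",round(s["opening"],4),"F",np.round(s["wrist_force"],1))
    print("delta tool mm",np.round(d,1),"rows@40",round(v/40,1),"turn",None if yaw is None else round(-(((yaw-s["ee_rot"][2])+np.pi)%(2*np.pi)-np.pi),4))
E
python3 - <<'E'
from h import *
print("side post",onz("side",(301.5,172.2),.054))
print("green",onz("top",(381,264),.02),"small",onz("top",(423,198),.01))
go(.4295,-.308,.23,2.775)
E
```

```text
side post [[0.64233792 0.09057268 0.054     ]]
green [[ 0.32099004 -0.29804722  0.02      ]] small [[ 0.47088846 -0.40991066  0.01      ]]
t 0.6 tcp [0.2434 0.6027 0.2314] rot [ 3.1416 -0.      2.7578] open 0.0855 F [-0.7 -0.7  0.3]
delta tool mm [-513.6 -774.8    1.3] rows@40 23.2 turn -0.0172
```

Emit:
jog_arm([
  [[1,-35,-20,0,-0.01],[1,-35,-20,0,-0.007],[1,-35,-20,0,0],[1,-35,-20,0,0],[1,-35,-20,0,0],[1,-35,-20,0,0],[1,-35,-20,0,0],[1,-35,-20,0,0]],
])

```text
time: 1.27
tcp_pos: [0.4496, 0.3504, 0.2316]
ee_rot: [3.137, -0.0, 2.791]
wrist_force: [0.9, 0.1, 0.5]
opening: 0.0855
```

Emit:
jog_arm([
  [[1,-14,-37,0,0],[1,-14,-37,0,0],[1,-14,-37,0,0],[1,-14,-37,0,0],[1,-14,-37,0,0],[1,-14,-37,0,0],[1,-14,-37,0,0],[1,-14,-37,0,0]],
])

```text
time: 1.93
tcp_pos: [0.4557, 0.0197, 0.2319]
ee_rot: [3.134, 0.007, 2.791]
wrist_force: [0.8, -0.5, 0.1]
opening: 0.0853
```

```bash
python3 -c "
from h import *
go(.4295,-.308,.20,2.775)"
```

```text
t 1.93 tcp [0.4557 0.0197 0.2319] rot [3.1341 0.0066 2.7914] open 0.0853 F [ 0.8 -0.5  0.1]
delta tool mm [ -87.6 -317.    30.1] rows@40 8.3 turn 0.0164
```

Emit:
jog_arm([
  [[1,-11,-38,4,0.008],[1,-11,-38,4,0.008],[1,-11,-38,4,0],[1,-11,-38,4,0],[1,-11,-38,4,0],[1,-11,-38,4,0],[1,-11,-38,4,0],[1,-11,-38,2,0]],
])

```text
time: 2.6
tcp_pos: [0.4269, -0.3113, 0.2042]
ee_rot: [3.133, 0.02, 2.773]
wrist_force: [0.8, 0.3, -0.7]
opening: 0.0849
```

```bash
python3 -c "
from h import *
go(.4295,-.308,.11,2.775)"
```

```text
t 2.6 tcp [ 0.4269 -0.3113  0.2042] rot [3.1335 0.0195 2.7731] open 0.0849 F [ 0.8  0.3 -0.7]
delta tool mm [ 0.5  3.2 94.2] rows@40 2.4 turn -0.0019
```

Emit:
jog_arm([
  [[1,0,3,25,0],[1,0,0,25,0],[1,0,0,25,0],[1,0,0,15,0],[1,0,0,0,0],[1,0,0,0,0],[1,0,0,0,0],[1,0,0,0,0]],
])

```text
time: 3.27
tcp_pos: [0.4291, -0.3208, 0.1152]
ee_rot: [3.139, 0.027, 2.759]
wrist_force: [0.4, -0.1, 0.4]
opening: 0.0851
```

Run:
```python
from h import *
go(.4295,-.308,.019,2.775)
T=get_image("top");S=get_image("side")
c=lambda im,x,y,w,h,s:cv2.resize(im[y:y+h,x:x+w],(w*s,h*s),interpolation=cv2.INTER_CUBIC)
cv2.imwrite("pics/g1.png",np.hstack([c(T,320,150,130,150,3),c(S,160,180,130,150,3)])[:,:,::-1])
```

```text
t 3.27 tcp [ 0.4291 -0.3208  0.1152] rot [3.1386 0.0268 2.7592] open 0.0851 F [ 0.4 -0.1  0.4]
delta tool mm [ 7.  11.8 96. ] rows@40 2.4 turn -0.0158
```

View pics/g1.png

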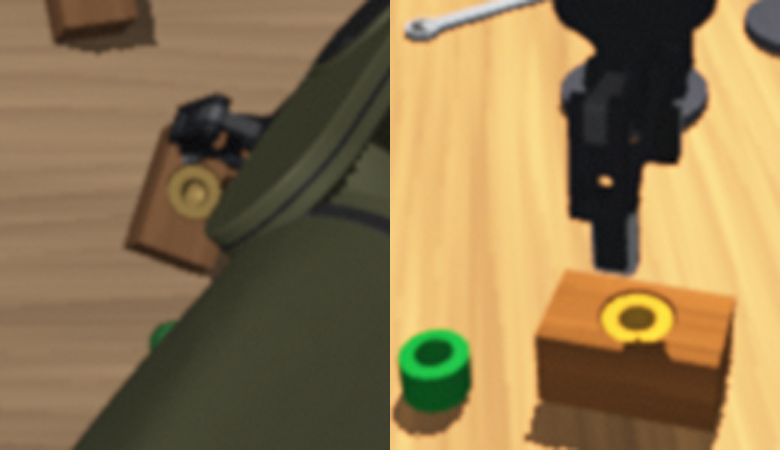

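Emit:
jog_arm([
  [[1,3,5,8,-0.008],[1,2,3,12,-0.008],[1,1,2,12,0],[1,0,1,8,0],[1,0,0,4,0],[1,0,0,0,0],[1,0,0,0,0],[1,0,0,0,0]],
])

```text
time: 4.03
tcp_pos: [0.4296, -0.3071, 0.068]
ee_rot: [3.14, 0.03, 2.779]
wrist_force: [0.3, 0.0, -0.2]
opening: 0.0851
```

Run:
```python
from h import *
go(.4295,-.308,.019,2.775)
```

```text
t 4.03 tcp [ 0.4296 -0.3071  0.068 ] rot [3.1401 0.0296 2.7786] open 0.0851 F [ 0.3  0.  -0.2]
delta tool mm [ 1.2 -0.9 48.9] rows@40 1.2 turn 0.0036
```

Emit:
jog_arm([
  [[1,0,0,8,0],[1,0,0,10,0],[1,0,0,10,0],[1,0,0,8,0],[1,0,0,5,0],[1,0,0,3,0],[1,0,0,0,0],[1,0,0,0,0]],
])

```text
time: 4.7
tcp_pos: [0.4311, -0.3082, 0.0192]
ee_rot: [3.14, 0.03, 2.778]
wrist_force: [-0.1, 0.2, -0.4]
opening: 0.0854
```

Run:
```python
from h import *
go(.4295,-.308,.019,2.775)
T=get_image("top");S=get_image("side")
c=lambda im,x,y,w,h,s:cv2.resize(im[y:y+h,x:x+w],(w*s,h*s),interpolation=cv2.INTER_CUBIC)
cv2.imwrite("pics/g2.png",np.hstack([c(T,320,150,130,150,3),c(S,160,200,130,150,3)])[:,:,::-1])
```

```text
t 4.7 tcp [ 0.4311 -0.3082  0.0192] rot [3.1403 0.0298 2.778 ] open 0.0854 F [-0.1  0.2 -0.4]
delta tool mm [ 1.5 -0.4  0.2] rows@40 0.0 turn 0.003
```

View pics/g2.png

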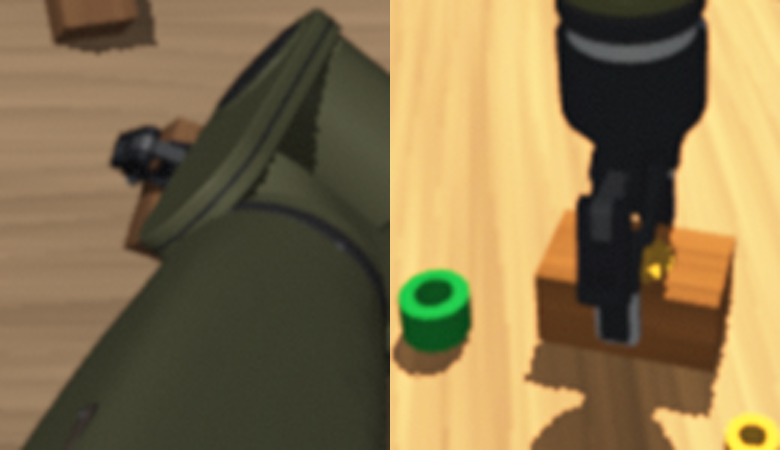

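Run:
```python
from h import *
s=sense(); M=R.from_euler("xyz",s["ee_rot"])
for p in([0,-.0427,0],[.011,-.0427,0],[-.011,-.0427,0],[0,-.0427,-.013]):
    q=s["tcp_pos"]+M.apply(p); u=proj("side",q)[0]; print(p,q,(u-[160,200])*3+[390,0])
```

```text
[0, -0.0427, 0] [ 0.41607415 -0.34824499  0.01963202] [617.76303158 349.28703137]
[0.011, -0.0427, 0] [ 0.40579811 -0.34433465  0.01929701] [597.60736963 346.22710516]
[-0.011, -0.0427, 0] [ 0.4263502  -0.35215532  0.01996704] [638.0577941  352.36807509]
[0, -0.0427, -0.013] [ 0.41569922 -0.34811702  0.03262599] [616.935405   331.22023817]
```

Emit:
jog_arm([
  [[0.3,0,0,0,0],[0.3,0,0,0,0],[0.3,0,0,0,0],[0.3,0,0,0,0],[0.3,0,0,0,0],[0.3,0,0,0,0],[0.3,0,0,0,0],[0.3,0,0,0,0]],
])

```text
time: 5.47
tcp_pos: [0.432, -0.3087, 0.0212]
ee_rot: [3.141, 0.033, 2.778]
wrist_force: [-0.6, 0.1, -0.3]
opening: 0.055
```

Emit:
jog_arm([
  [[0.3,0,0,-5,0],[0.3,0,0,-10,0],[0.3,0,0,-20,0],[0.3,0,0,-25,0],[0.3,0,0,-25,0],[0.3,0,0,-20,0],[0.3,0,0,-8,0],[0.3,0,0,0,0]],
])

```text
time: 6.13
tcp_pos: [0.4244, -0.3042, 0.1371]
ee_rot: [3.137, 0.022, 2.778]
wrist_force: [1.7, 0.3, -4.2]
opening: 0.0548
```

Run:
```python
from h import *
go(.6405,.0975,.14)
T=get_image("top");S=get_image("side")
c=lambda im,x,y,w,h,s:cv2.resize(im[y:y+h,x:x+w],(w*s,h*s),interpolation=cv2.INTER_CUBIC)
cv2.imwrite("pics/g3.png",np.hstack([c(T,320,150,130,150,3),c(S,160,170,130,150,3)])[:,:,::-1])
```

```text
t 6.13 tcp [ 0.4244 -0.3042  0.1371] rot [3.1373 0.0217 2.7779] open 0.0548 F [ 1.7  0.3 -4.2]
delta tool mm [-5.910e+01  4.523e+02  3.000e-01] rows@40 11.4 turn None
```

View pics/g3.png

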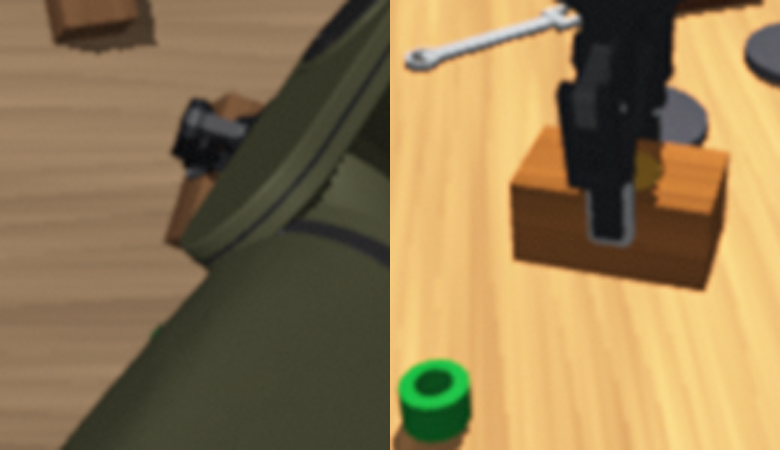

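Emit:
jog_arm([
  [[0.3,-2,15,0,0],[0.3,-4,30,0,0],[0.3,-5,38,0,0],[0.3,-5,38,0,0],[0.3,-5,38,0,0],[0.3,-5,38,0,0],[0.3,-5,38,0,0],[0.3,-5,38,0,0]],
])

```text
time: 6.9
tcp_pos: [0.549, -0.0548, 0.1198]
ee_rot: [3.138, -0.007, 2.764]
wrist_force: [0.5, -0.1, -3.5]
opening: 0.0554
```

```bash
python3 -c "
from h import *
go(.6405,.0975,.13,2.778)"
```

```text
t 6.9 tcp [ 0.549  -0.0548  0.1198] rot [ 3.1382 -0.0066  2.7635] open 0.0554 F [ 0.5 -0.1 -3.5]
delta tool mm [-28.8 175.4  -9.8] rows@40 4.4 turn -0.0145
```

Emit:
jog_arm([
  [[0.3,-6,36,-8,-0.01],[0.3,-6,34,-6,0],[0.3,-6,30,-3,0],[0.3,-4,25,0,0],[0.3,-2,17,0,0],[0.3,0,10,0,0],[0.3,0,5,0,0],[0.3,0,0,0,0]],
])

```text
time: 7.57
tcp_pos: [0.6228, 0.0989, 0.1167]
ee_rot: [-3.136, -0.035, 2.784]
wrist_force: [-0.5, -0.2, -3.6]
opening: 0.0549
```

Run:
```python
from h import *
go(.6405,.0975,.13,2.778)
T=get_image("top");S=get_image("side")
c=lambda im,x,y,w,h,s:cv2.resize(im[y:y+h,x:x+w],(w*s,h*s),interpolation=cv2.INTER_CUBIC)
cv2.imwrite("pics/g4.png",np.hstack([c(T,150,70,130,150,3),c(S,240,90,130,150,3)])[:,:,::-1])
```

```text
t 7.57 tcp [0.6228 0.0989 0.1167] rot [-3.1363 -0.0353  2.7836] open 0.0549 F [-0.5 -0.2 -3.6]
delta tool mm [-16.6   4.8 -13.9] rows@40 0.6 turn 0.0056
```

View pics/g4.png

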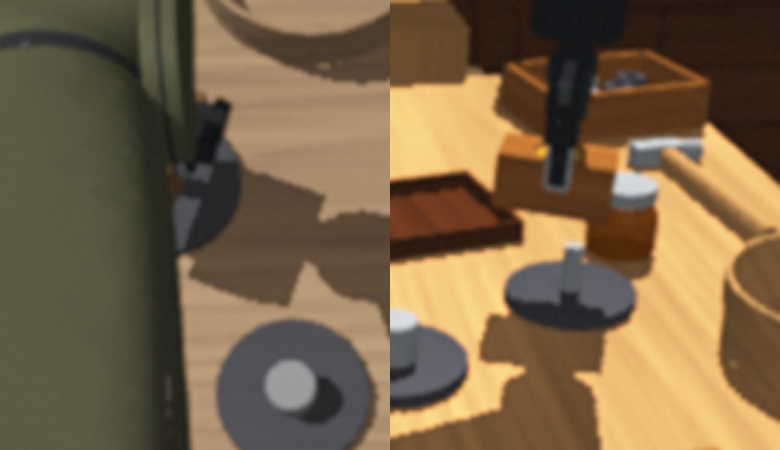

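Emit:
jog_arm([
  [[0.3,-2,1,-1,0],[0.3,-2,1,-1,0],[0.3,-2,1,-1,0],[0.3,-2,1,-1,0],[0.3,-2,1,-1,0],[0.3,-2,0,-1,0],[0.3,-2,0,0,0],[0.3,0,0,0,0]],
])

```text
time: 8.33
tcp_pos: [0.6386, 0.0921, 0.1241]
ee_rot: [-3.135, -0.034, 2.776]
wrist_force: [-0.4, 0.0, -4.3]
opening: 0.0549
```

Run:
```python
from h import *
go(.6405,.0975,.13,2.778)
```

```text
t 8.33 tcp [0.6386 0.0921 0.1241] rot [-3.1352 -0.0336  2.7762] open 0.0549 F [-0.4  0.  -4.3]
delta tool mm [ 0.3  5.7 -6. ] rows@40 0.2 turn -0.0018
```

Emit:
jog_arm([
  [[0.3,5,-20,-2,0],[0.3,5,-36,-2,0],[0.3,5,-36,-2,0],[0.3,5,-36,0,0],[0.3,5,-36,0,0],[0.3,2,-20,0,0],[0.3,0,-8,0,0],[0.3,0,0,0,0]],
])

```text
time: 9.0
tcp_pos: [0.5428, -0.0826, 0.1332]
ee_rot: [-3.137, -0.03, 2.781]
wrist_force: [0.1, 0.1, -2.9]
opening: 0.0548
```

Run:
```python
from h import *
go(.6405,.0975,.13,2.778)
```

```text
t 9.0 tcp [ 0.5428 -0.0826  0.1332] rot [-3.1366 -0.0303  2.7808] open 0.0548 F [ 0.1  0.1 -2.9]
delta tool mm [-27.9 203.    1.3] rows@40 5.1 turn 0.0028
```

Emit:
jog_arm([
  [[0.3,-2,10,0,0],[0.3,-3,18,0,0],[0.3,-3,18,0,0],[0.3,-3,18,0,0],[0.3,-3,18,0,0],[0.3,-3,18,0,0],[0.3,-3,18,0,0],[0.3,-3,18,0,0]],
])

```text
time: 9.67
tcp_pos: [0.6195, 0.0514, 0.1324]
ee_rot: [3.141, -0.029, 2.783]
wrist_force: [0.7, 0.2, -3.7]
opening: 0.0547
```

Run:
```python
from h import *
go(.6405,.0975,.13,2.778)
```

```text
t 9.67 tcp [0.6195 0.0514 0.1324] rot [ 3.1407 -0.0288  2.7826] open 0.0547 F [ 0.7  0.2 -3.7]
delta tool mm [-3.5 50.6  2.3] rows@40 1.3 turn 0.0046
```

Emit:
jog_arm([
  [[0.3,-1,15,0,0],[0.3,-1,14,0,0],[0.3,-1,9,3,0],[0.3,0,5,6,0],[0.3,0,2,8,0],[0.3,0,0,8,0],[0.3,0,0,5,0],[0.3,0,0,0,0]],
])

```text
time: 10.33
tcp_pos: [0.6403, 0.1076, 0.0972]
ee_rot: [3.139, -0.031, 2.794]
wrist_force: [-1.0, -0.3, -4.6]
opening: 0.0545
```

Run:
```python
from h import *
go(.6405,.0975,.09,2.778)
T=get_image("top");S=get_image("side")
c=lambda im,x,y,w,h,s:cv2.resize(im[y:y+h,x:x+w],(w*s,h*s),interpolation=cv2.INTER_CUBIC)
cv2.imwrite("pics/g5.png",np.hstack([c(T,150,70,80,100,5),c(S,260,120,80,100,5)])[:,:,::-1])
```

```text
t 10.33 tcp [0.6403 0.1076 0.0972] rot [ 3.1386 -0.031   2.7941] open 0.0545 F [-1.  -0.3 -4.6]
delta tool mm [-3.9 -9.5  7.1] rows@40 0.3 turn 0.0161
```

View pics/g5.png

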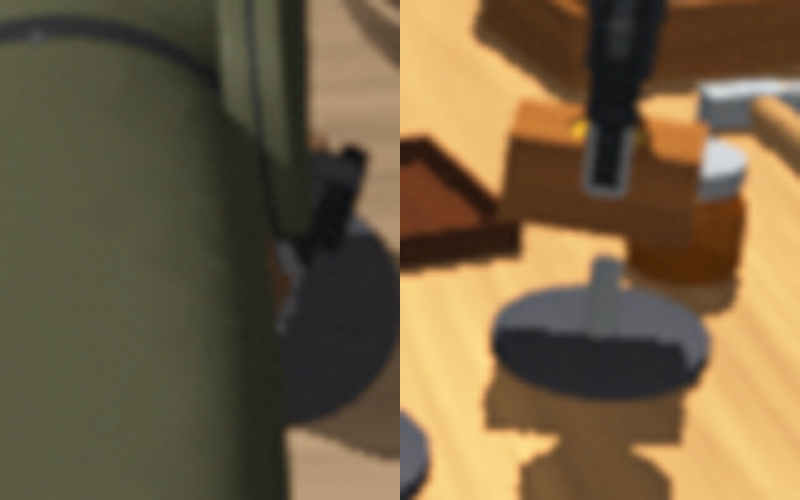

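```bash
cat >> h.py <<'E'
def blockpose(b0=(.4305,-.3085)):
    Mg=R.from_euler("xyz",[3.141,.033,2.778]); pg=np.array([.432,-.3087,.0212])
    s=sense(); Mn=R.from_euler("xyz",s["ee_rot"])
    o=Mg.inv().apply(np.array([b0[0],b0[1],0])-pg); Rb=Mn*Mg.inv()*R.from_euler("z",2.775)
    return s["tcp_pos"]+Mn.apply(o),Rb
def drawblock(im,n,p,Rb,ox,oy,s):
    k=[(x,y,z) for z in(0,.048) for x,y in((.05,.028),(.05,-.028),(-.05,-.028),(-.05,.028))]
    q=(proj(n,p+Rb.apply(k))-[ox,oy])*s+s/2
    for a,b in [(0,1),(1,2),(2,3),(3,0),(4,5),(5,6),(6,7),(7,4),(0,4),(1,5),(2,6),(3,7)]:
        cv2.line(im,tuple(int(v) for v in q[a]),tuple(int(v) for v in q[b]),(0,255,255),1)
E
python3 - <<'E'
from h import *
p,Rb=blockpose(); print("block",p,Rb.as_matrix()[:,2])
S=get_image("side")
o=cv2.resize(S[120:220,260:340],(640,800)[::1],interpolation=cv2.INTER_CUBIC) if 0 else cv2.resize(S[130:205,260:340],(640,600),interpolation=cv2.INTER_CUBIC)
drawblock(o,"side",p,Rb,260,130,8)
for z in(.012,.054):
    t=np.linspace(0,6.28,30); r=.009 if z>.05 else .06
    for c,col in(((.640,.0975),(255,0,0)),):
        q=(proj("side",np.c_[c[0]+r*np.cos(t),c[1]+r*np.sin(t),0*t+z])-[260,130])*8+4
        cv2.polylines(o,[q.astype(int)],True,col,1)
cv2.imwrite("pics/g6.png",o[:,:,::-1])
E
```

```text
block [0.63803771 0.10805878 0.07730312] [ 0.05798624 -0.02412776  0.99802577]
```

View pics/g6.png

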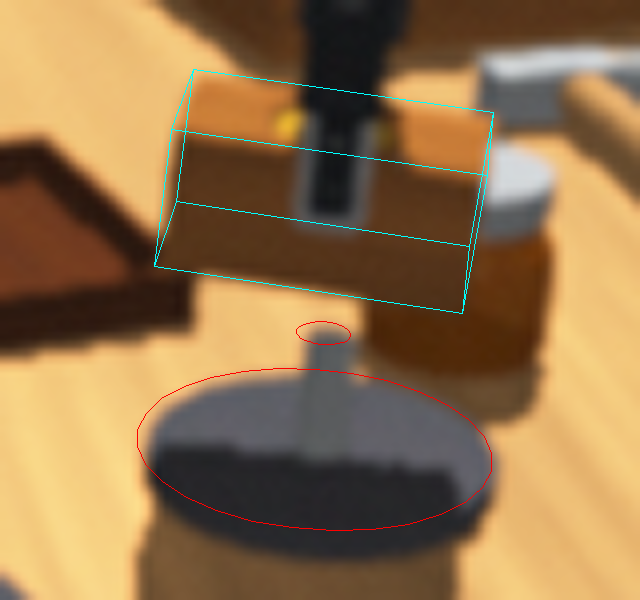

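Emit:
jog_arm([
  [[0.3,-1,-2,0,0.004],[0.3,-2,-3,0,0.004],[0.3,-2,-3,0,0.004],[0.3,-1,-2,1,0],[0.3,-1,-1,2,0],[0.3,0,0,2,0],[0.3,0,0,0,0],[0.3,0,0,0,0]],
])

```text
time: 11.15
tcp_pos: [0.6461, 0.091, 0.0968]
ee_rot: [3.136, -0.023, 2.777]
wrist_force: [0.8, -0.0, -4.4]
opening: 0.0547
```

Run:
```python
from h import *
go(.6405,.0975,.09,2.778)
p,Rb=blockpose(); print("block",p,Rb.as_matrix()[:,2])
S=get_image("side");T=get_image("top")
o=cv2.resize(S[130:205,260:340],(640,600),interpolation=cv2.INTER_CUBIC)
drawblock(o,"side",p,Rb,260,130,8)
for z in(.012,.054):
    t=np.linspace(0,6.28,30); r=.009 if z>.05 else .06
    for c,col in(((.641,.0955),(255,0,0)),):
        q=(proj("side",np.c_[c[0]+r*np.cos(t),c[1]+r*np.sin(t),0*t+z])-[260,130])*8+4
        cv2.polylines(o,[q.astype(int)],True,col,1)
cv2.imwrite("pics/g7.png",o[:,:,::-1])
```

```text
t 11.15 tcp [0.6461 0.091  0.0968] rot [ 3.1358 -0.0233  2.777 ] open 0.0547 F [ 0.8 -0.  -4.4]
delta tool mm [7.4 4.  7. ] rows@40 0.3 turn -0.001
block [0.64353621 0.09177819 0.07570234] [ 0.05072372 -0.02489609  0.99840237]
```

View pics/g7.png

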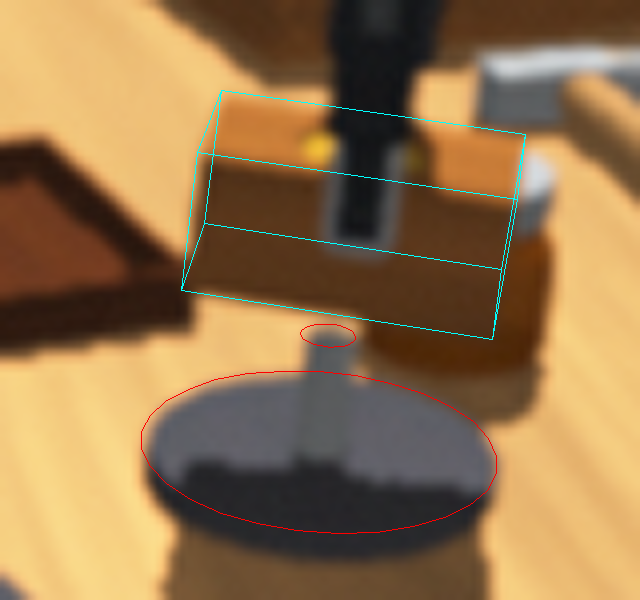

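Emit:
jog_arm([
  [[0.3,1,1,0,0],[0.3,1,1,1,0],[0.3,1,0,2,0],[0.3,0,0,3,0],[0.3,0,0,3,0],[0.3,0,0,2,0],[0.3,0,0,0,0],[0.3,0,0,0,0]],
])

```text
time: 11.92
tcp_pos: [0.643, 0.0955, 0.0843]
ee_rot: [3.136, -0.024, 2.778]
wrist_force: [0.9, 0.4, -3.5]
opening: 0.0547
```

Run:
```python
from h import *
go(.6405,.0975,.09,2.778)
p,Rb=blockpose(); print("block",p,Rb.as_matrix()[:,2])
```

```text
t 11.92 tcp [0.643  0.0955 0.0843] rot [ 3.136  -0.0242  2.7785] open 0.0547 F [ 0.9  0.4 -3.5]
delta tool mm [ 3.2  1.  -5.7] rows@40 0.2 turn 0.0005
block [0.64042134 0.09619696 0.06317965] [ 0.05166733 -0.02492579  0.99835324]
```

Emit:
jog_arm([
  [[0.3,0,0,2,0],[0.3,0,0,3,0],[0.3,0,0,4,0],[0.3,0,0,4,0],[0.3,0,0,2,0],[0.3,0,0,1,0],[0.3,0,0,0,0],[0.3,0,0,0,0]],
])

```text
time: 12.58
tcp_pos: [0.6425, 0.0955, 0.066]
ee_rot: [3.136, -0.025, 2.778]
wrist_force: [0.6, -0.8, -4.4]
opening: 0.055
```

Run:
```python
from h import *
go(.6405,.0975,.09,2.778)
p,Rb=blockpose(); print("block",p,Rb.as_matrix()[:,2])
S=get_image("side")
o=cv2.resize(S[130:205,260:340],(640,600),interpolation=cv2.INTER_CUBIC)
cv2.imwrite("pics/g8.png",o[:,:,::-1])
```

```text
t 12.58 tcp [0.6425 0.0955 0.066 ] rot [ 3.1364 -0.0248  2.7782] open 0.055 F [ 0.6 -0.8 -4.4]
delta tool mm [  3.2   1.3 -23.9] rows@40 0.6 turn 0.0002
block [0.63989339 0.09625282 0.04494257] [ 0.05236372 -0.02486104  0.99831857]
```

View pics/g8.png

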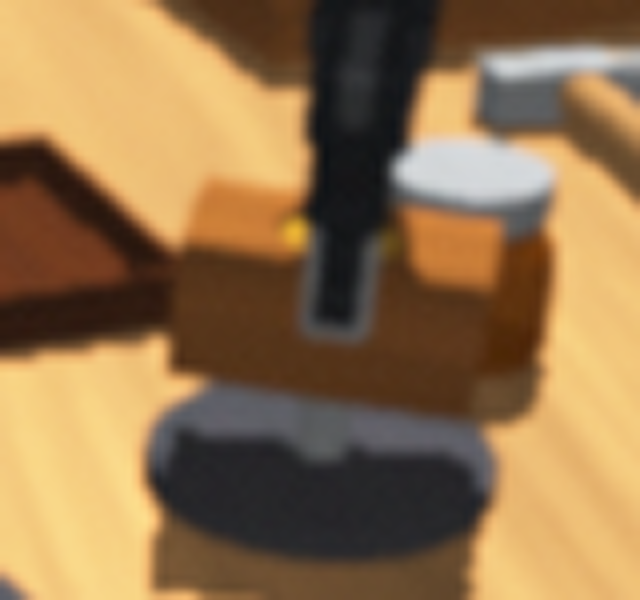

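Emit:
jog_arm([
  [[0.3,0,0,2,0],[0.3,0,0,4,0],[0.3,0,0,4,0],[0.3,0,0,4,0],[0.3,0,0,4,0],[0.3,0,0,3,0],[0.3,0,0,1,0],[0.3,0,0,0,0]],
])

```text
time: 13.3
tcp_pos: [0.6429, 0.0958, 0.0438]
ee_rot: [3.136, -0.023, 2.778]
wrist_force: [-0.1, -0.2, -1.7]
opening: 0.0549
```

Run:
```python
from h import *
go(.6405,.0975,.09,2.778)
p,Rb=blockpose(); print("block",p,Rb.as_matrix()[:,2])
```

```text
t 13.3 tcp [0.6429 0.0958 0.0438] rot [ 3.1358 -0.0232  2.7783] open 0.0549 F [-0.1 -0.2 -1.7]
delta tool mm [  3.9   1.  -46.1] rows@40 1.2 turn 0.0003
block [0.64029814 0.09656349 0.02272491] [ 0.05064071 -0.02480495  0.99840885]
```

Emit:
jog_arm([
  [[0.3,0,0,1,0],[0.3,0,0,1.5,0],[0.3,0,0,1.5,0],[0.3,0,0,1.5,0],[0.3,0,0,1,0],[0.3,0,0,0.5,0],[0.3,0,0,0,0],[0.3,0,0,0,0]],
])

```text
time: 13.97
tcp_pos: [0.6429, 0.0959, 0.037]
ee_rot: [3.136, -0.023, 2.778]
wrist_force: [-1.0, 0.6, -0.5]
opening: 0.0551
```

Run:
```python
from h import *
go(.6405,.0975,.09,2.778)
p,Rb=blockpose(); print("block",p,Rb.as_matrix()[:,2])
S=get_image("side")
o=cv2.resize(S[130:205,260:340],(640,600),interpolation=cv2.INTER_CUBIC)
cv2.imwrite("pics/g9.png",o[:,:,::-1])
```

```text
t 13.97 tcp [0.6429 0.0959 0.037 ] rot [ 3.1359 -0.023   2.7784] open 0.0551 F [-1.   0.6 -0.5]
delta tool mm [  4.    0.9 -52.9] rows@40 1.3 turn 0.0004
block [0.6403509  0.09662238 0.0159098 ] [ 0.05051038 -0.02465322  0.99841921]
```

View pics/g9.png

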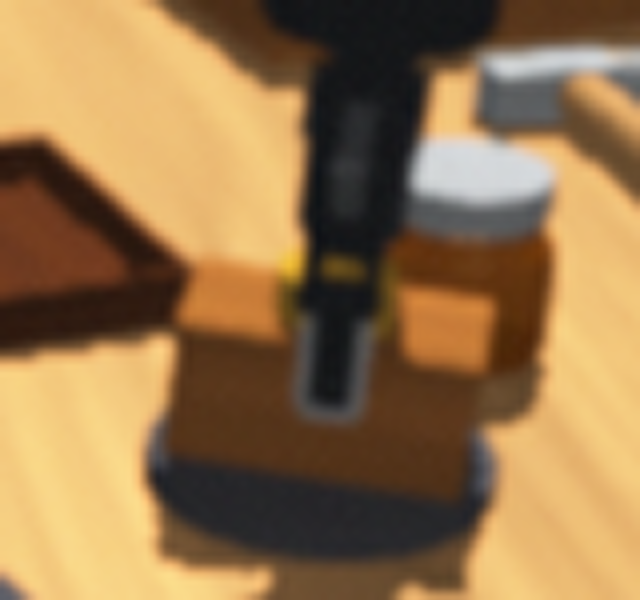

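Emit:
jog_arm([
  [[0.3,0,0,1,0],[0.3,0,0,1,0],[0.3,0,0,1,0],[0.3,0,0,1,0],[0.3,0,0,0,0],[0.3,0,0,0,0],[0.3,0,0,0,0],[0.3,0,0,0,0]],
])

```text
time: 14.68
tcp_pos: [0.6438, 0.0961, 0.0357]
ee_rot: [3.135, -0.021, 2.778]
wrist_force: [-3.5, -0.0, 1.6]
opening: 0.0546
```

Run:
```python
from h import *
go(.6405,.0975,.09,2.778)
p,Rb=blockpose(); print("block",p,Rb.as_matrix()[:,2])
```

```text
t 14.68 tcp [0.6438 0.0961 0.0357] rot [ 3.1355 -0.0214  2.7784] open 0.0546 F [-3.5 -0.   1.6]
delta tool mm [  4.7   0.5 -54.2] rows@40 1.4 turn 0.0004
block [0.64124822 0.09680382 0.01461285] [ 0.04883466 -0.02446749  0.99850714]
```

Emit:
jog_arm([
  [[0.68,0,0,0,0],[0.7,0,0,0,0],[0.72,0,0,0,0],[0.75,0,0,0,0],[0.8,0,0,0,0],[0.85,0,0,0,0],[0.9,0,0,0,0],[1,0,0,0,0]],
])

```text
time: 15.35
tcp_pos: [0.6466, 0.0964, 0.0371]
ee_rot: [3.132, -0.015, 2.778]
wrist_force: [0.9, -0.0, 0.1]
opening: 0.0851
```

Run:
```python
from h import *
go(.6405,.0955,.10,2.778)
S=get_image("side")
o=cv2.resize(S[130:205,260:340],(640,600),interpolation=cv2.INTER_CUBIC)
cv2.imwrite("pics/g10.png",o[:,:,::-1])
```

```text
t 15.35 tcp [0.6466 0.0964 0.0371] rot [ 3.1322 -0.0153  2.7782] open 0.0851 F [ 0.9 -0.   0.1]
delta tool mm [  6.4  -2.4 -62.9] rows@40 1.6 turn 0.0002
```

View pics/g10.png

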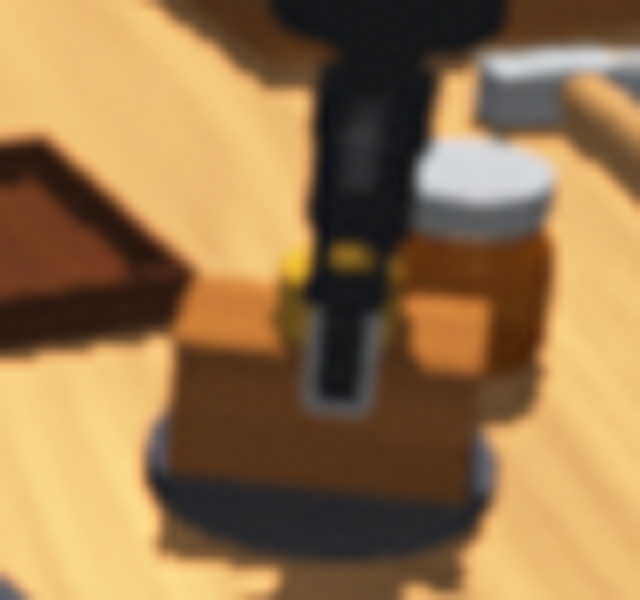

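Emit:
jog_arm([
  [[1,0,0,-2,0],[1,0,0,-6,0],[1,0,0,-9,0],[1,0,0,-9,0],[1,0,0,-9,0],[1,0,0,-6,0],[1,0,0,-3,0],[1,0,0,0,0]],
])

```text
time: 16.07
tcp_pos: [0.6482, 0.0957, 0.0878]
ee_rot: [3.131, -0.013, 2.778]
wrist_force: [0.1, -0.1, 0.3]
opening: 0.085
```

Run:
```python
from fit import *
go(.6415,.0965,.062,2.778)
S=get_image("side");T=get_image("top")
o=cv2.resize(S[120:195,260:340],(640,600),interpolation=cv2.INTER_CUBIC)
cv2.imwrite("pics/g11.png",o[:,:,::-1])
for t in("cup","block"):
  for m in masks_of(t,"side"):
    ys,xs=np.where(m["mask"]); print(t,m["confidence"],np.array(m["at"])*[512,384],xs.min(),xs.max(),ys.min(),ys.max())
```

```text
t 16.07 tcp [0.6482 0.0957 0.0878] rot [ 3.1309 -0.0126  2.7782] open 0.085 F [ 0.1 -0.1  0.3]
delta tool mm [ 6.2 -1.9 25.8] rows@40 0.7 turn 0.0002
cup 0.87 [280.5248 346.9056] 272 289 338 358
cup 0.72 [175.9232 298.9056] 163 187 289 316
cup 0.71 [301.1072 167.5008] 295 309 161 172
cup 0.6 [253.7984 162.3936] 223 283 146 176
block 0.84 [301.6192 178.4064] 281 321 164 192
```

View pics/g11.png

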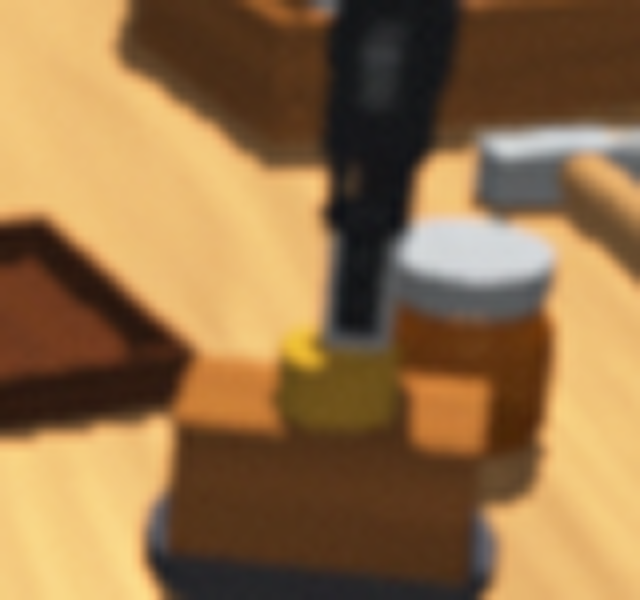

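Run:
```python
from fit import *
obs=[("side",[(260+189/8,120+357/8),(260+491/8,120+375/8),(260+486/8,120+455/8),(260+175/8,120+427/8)])]
s=fitblock(obs,.012,(.6415,.0965)); print(s.x,s.fun.round(1))
s=sense();M=R.from_euler("xyz",s["ee_rot"])
print("near tip", (proj("side",s["tcp_pos"]+M.apply([[0,-.0427,0],[0,-.0427,-.013],[0,-.0427,-.006]]))-[260,120])*8+4)
for c in((.6415,.0965),(.644,.094),(.64,.098)):
    a=np.linspace(0,6.28,60); q=proj("side",np.c_[c[0]+.02*np.cos(a),c[1]+.02*np.sin(a),0*a+.08])
    q=(q-[260,120])*8+4; print(c,q.min(0),q.max(0))
```

```text
[0.64227545 0.08931484 2.82546402] [-0.1  0.1  0.4 -0.7 -0.2  0.4 -0.   0.2]
near tip [[341.09326703 380.6609863 ]
 [345.09984073 342.92268435]
 [342.93570302 363.306905  ]]
(0.6415, 0.0965) [273.85421667 318.03763054] [396.44875593 367.21877998]
(0.644, 0.094) [283.17645992 320.65132863] [406.03895913 370.01951403]
(0.64, 0.098) [268.27720845 316.47392022] [390.71151772 365.54334613]
```

Run:
```python
from h import *
def pr(pos,rot,y,ox,oy,s,ax=0,ay=0):
    M=R.from_euler("xyz",rot); print((proj("side",np.array(pos)+M.apply([[0,-y,0],[0,-y,-.006],[0,-y,-.013]]))-[ox,oy])*s+s/2+[ax,ay])
print("g3 obs 610,243");pr([.4244,-.3042,.1371],[3.1373,.0217,2.7779],.0275,160,170,3,390)
print("g7 obs 360,255");pr([.6461,.091,.0968],[3.1358,-.0233,2.777],.0275,260,130,8)
print("g9 obs 330,415");pr([.6429,.0959,.037],[3.1359,-.023,2.7784],.0275,260,130,8)
print("g10 obs 338,410");pr([.6466,.0964,.0371],[3.1322,-.0153,2.7782],.0427,260,130,8)
```

```text
g3 obs 610,243
[[611.12583565 240.55459524]
 [610.76990128 230.64617066]
 [610.34990162 218.95431012]]
g7 obs 360,255
[[349.85831355 254.06591238]
 [351.87031934 236.62037696]
 [354.23352185 216.12971361]]
g9 obs 330,415
[[321.24808346 417.02018177]
 [323.10209218 400.64266969]
 [325.27922663 381.41080442]]
g10 obs 338,410
[[327.32095648 436.61062827]
 [329.06660143 420.1005791 ]
 [331.11670652 400.71099142]]
```

Emit:
jog_arm([
  [[1,1.5,-0.5,0,0],[1,1.5,-0.5,1,0],[1,1.5,0,3,0],[1,1,0,4,0],[1,0,0,4,0],[1,0,0,3,0],[1,0,0,1,0],[1,0,0,0,0]],
])

```text
time: 16.93
tcp_pos: [0.638, 0.097, 0.0639]
ee_rot: [3.135, -0.022, 2.778]
wrist_force: [-0.3, -0.5, 0.9]
opening: 0.0855
```

Run:
```python
from fit import *
go(.6405,.0965,.064,2.778)
```

```text
t 16.93 tcp [0.638  0.097  0.0639] rot [ 3.1351 -0.0219  2.7782] open 0.0855 F [-0.3 -0.5  0.9]
delta tool mm [-2.5  0.5 -0.1] rows@40 0.1 turn 0.0002
```

Emit:
jog_arm([
  [[0.9,-1,0,0,0],[0.85,-0.5,0,0,0],[0.8,0,0,0,0],[0.75,0,0,0,0],[0.7,0,0,0,0],[0.65,0,0,0,0],[0.6,0,0,0,0],[0.6,0,0,0,0]],
])

```text
time: 17.6
tcp_pos: [0.6403, 0.0963, 0.0646]
ee_rot: [3.135, -0.021, 2.778]
wrist_force: [-0.4, -0.1, -0.4]
opening: 0.0513
```

Run:
```python
from fit import *
go(.6405,.0965,.064,2.778)
S=get_image("side")
o=cv2.resize(S[120:195,260:340],(640,600),interpolation=cv2.INTER_CUBIC)
cv2.imwrite("pics/g12.png",o[:,:,::-1])
```

```text
t 17.6 tcp [0.6403 0.0963 0.0646] rot [ 3.1345 -0.0205  2.7781] open 0.0513 F [-0.4 -0.1 -0.4]
delta tool mm [-0.1  0.2  0.6] rows@40 0.0 turn 0.0001
```

View pics/g12.png

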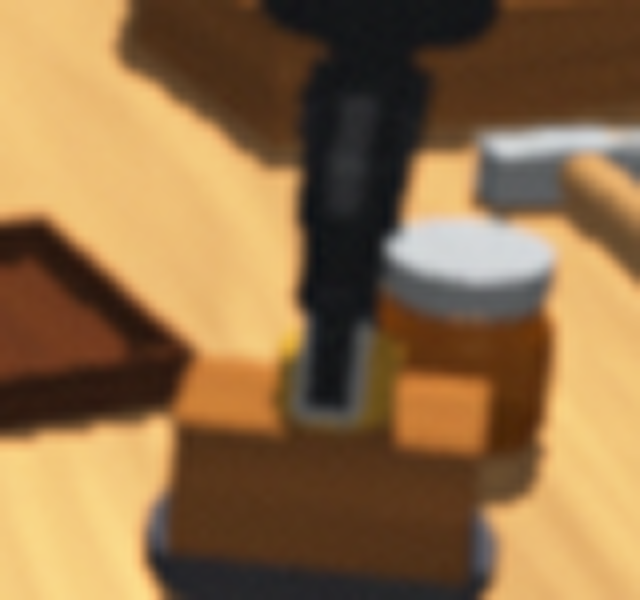

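Fingers straddle the cup, tips just above the block top. Closing.

Emit:
jog_arm([
  [[0.55,0,0,0,0],[0.52,0,0,0,0],[0.49,0,0,0,0],[0.46,0,0,0,0],[0.4,0,0,0,0],[0.3,0,0,0,0],[0.2,0,0,0,0],[0.2,0,0,0,0]],
])

```text
time: 18.32
tcp_pos: [0.6405, 0.0964, 0.0652]
ee_rot: [3.134, -0.02, 2.778]
wrist_force: [1.0, 0.7, 1.3]
opening: 0.0372
```

Run:
```python
from fit import *
go(.6405,.0965,.064,2.778)
S=get_image("side")
o=cv2.resize(S[120:195,260:340],(640,600),interpolation=cv2.INTER_CUBIC)
cv2.imwrite("pics/g13.png",o[:,:,::-1])
```

```text
t 18.32 tcp [0.6405 0.0964 0.0652] rot [ 3.1343 -0.0201  2.7783] open 0.0372 F [1.  0.7 1.3]
delta tool mm [0.  0.1 1.2] rows@40 0.0 turn 0.0003
```

View pics/g13.png

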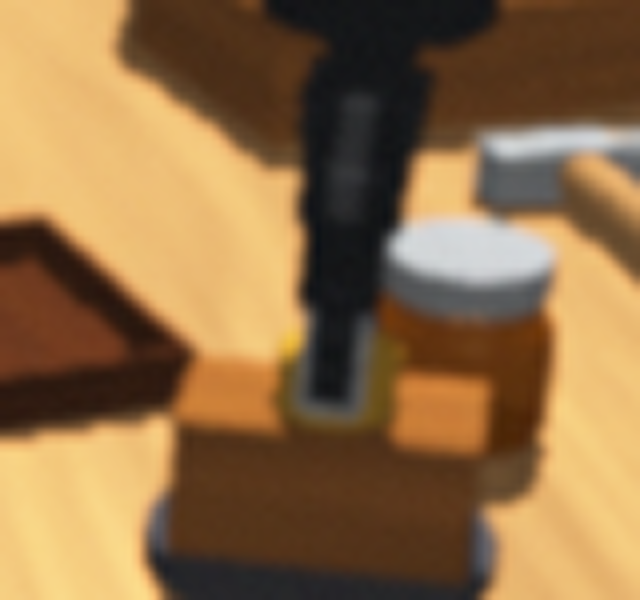

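Emit:
jog_arm([
  [[0.2,0,0,-1,0],[0.2,0,0,-2,0],[0.2,0,0,-2,0],[0.2,0,0,-3,0],[0.2,0,0,-4,0],[0.2,0,0,-4,0],[0.2,0,0,-3,0],[0.2,0,0,0,0]],
])

```text
time: 19.03
tcp_pos: [0.6389, 0.096, 0.0832]
ee_rot: [3.136, -0.024, 2.778]
wrist_force: [0.4, -0.2, -2.0]
opening: 0.0377
```

Run:
```python
from fit import *
go(.6405,.0965,.12,2.778)
S=get_image("side")
o=cv2.resize(S[110:185,260:340],(640,600),interpolation=cv2.INTER_CUBIC)
cv2.imwrite("pics/g14.png",o[:,:,::-1])
```

```text
t 19.03 tcp [0.6389 0.096  0.0832] rot [ 3.1362 -0.0243  2.7782] open 0.0377 F [ 0.4 -0.2 -2. ]
delta tool mm [ -0.4   1.2 -36.9] rows@40 0.9 turn 0.0002
```

View pics/g14.png

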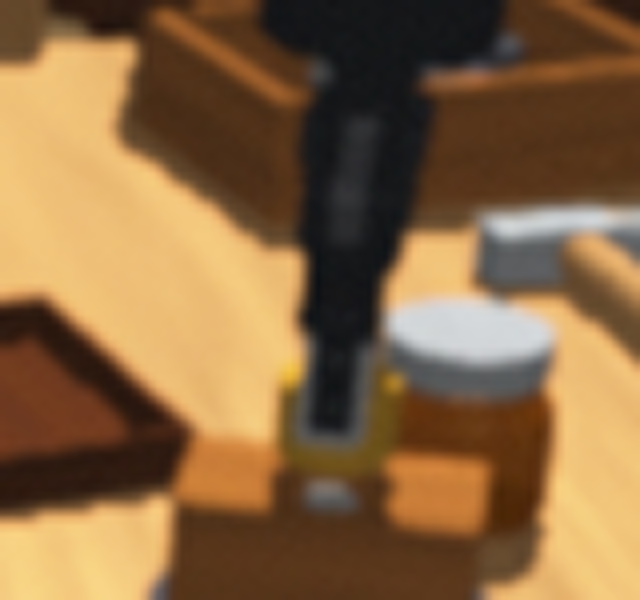

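Emit:
jog_arm([
  [[0.2,0,0,-3,0],[0.2,0,0,-7,0],[0.2,0,0,-10,0],[0.2,0,0,-10,0],[0.2,0,0,-10,0],[0.2,0,0,-7,0],[0.2,0,0,-3,0],[0.2,0,0,0,0]],
])

```text
time: 19.75
tcp_pos: [0.6406, 0.0952, 0.14]
ee_rot: [3.135, -0.022, 2.778]
wrist_force: [-0.3, 0.3, -2.1]
opening: 0.0376
```

Run:
```python
from fit import *
go(.537,.278,.13,2.778)
```

```text
t 19.75 tcp [0.6406 0.0952 0.14  ] rot [ 3.1354 -0.0223  2.7782] open 0.0376 F [-0.3  0.3 -2.1]
delta tool mm [161.5 133.9  14.4] rows@40 5.3 turn 0.0002
```

Emit:
jog_arm([
  [[0.2,6,5,0,0],[0.2,12,10,0,0],[0.2,13,11,0,0],[0.2,13,11,0,0],[0.2,13,11,0,0],[0.2,13,11,0,0],[0.2,13,11,0,0],[0.2,13,11,0,0]],
])

```text
time: 20.42
tcp_pos: [0.5719, 0.2127, 0.1392]
ee_rot: [3.138, -0.029, 2.774]
wrist_force: [-0.3, 0.1, -1.1]
opening: 0.0378
```

Run:
```python
from fit import *
go(.537,.278,.12,2.778)
```

```text
t 20.42 tcp [0.5719 0.2127 0.1392] rot [ 3.1378 -0.0291  2.7744] open 0.0378 F [-0.3  0.1 -1.1]
delta tool mm [55.4 48.4 21. ] rows@40 1.9 turn -0.0036
```

Emit:
jog_arm([
  [[0.2,12,10,0,0],[0.2,10,9,2,0],[0.2,8,7,4,0],[0.2,5,5,6,0],[0.2,3,2,6,0],[0.2,1,1,5,0],[0.2,0,0,2,0],[0.2,0,0,0,0]],
])

```text
time: 21.08
tcp_pos: [0.5361, 0.2677, 0.1085]
ee_rot: [-3.141, -0.038, 2.782]
wrist_force: [-0.8, -1.2, -2.2]
opening: 0.0377
```

Run:
```python
from fit import *
go(.537,.278,.018,2.778)
S=get_image("side")
o=cv2.resize(S[100:190,210:330],(720,540),interpolation=cv2.INTER_CUBIC)
cv2.imwrite("pics/g15.png",o[:,:,::-1])
```

```text
t 21.08 tcp [0.5361 0.2677 0.1085] rot [-3.1408 -0.0376  2.7819] open 0.0377 F [-0.8 -1.2 -2.2]
delta tool mm [-0.6 10.  90.6] rows@40 2.3 turn 0.0039
```

View pics/g15.png

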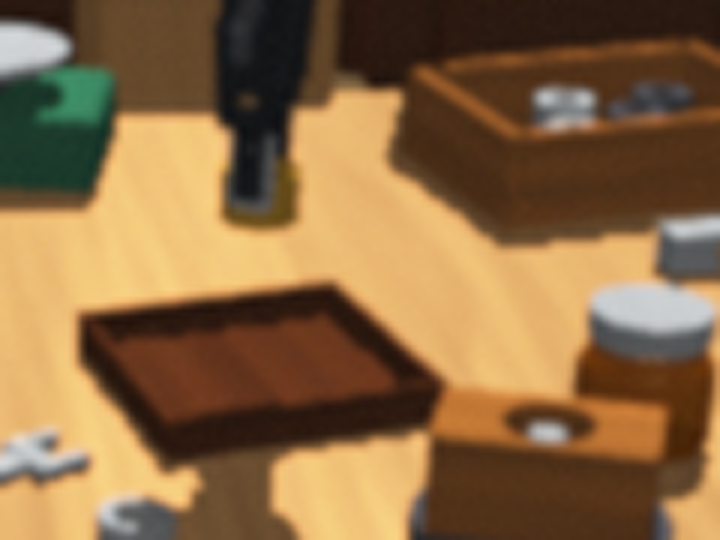

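Emit:
jog_arm([
  [[0.2,0,2,4,0],[0.2,0,2,8,0],[0.2,0,1,10,0],[0.2,0,0,10,0],[0.2,0,0,10,0],[0.2,0,0,8,0],[0.2,0,0,4,0],[0.2,0,0,0,0]],
])

```text
time: 21.8
tcp_pos: [0.5375, 0.2713, 0.0485]
ee_rot: [-3.14, -0.037, 2.778]
wrist_force: [-0.7, -0.6, -1.8]
opening: 0.0379
```

Run:
```python
from fit import *
go(.537,.278,.018,2.778)
```

```text
t 21.8 tcp [0.5375 0.2713 0.0485] rot [-3.1403 -0.0375  2.7778] open 0.0379 F [-0.7 -0.6 -1.8]
delta tool mm [ 1.7  6.1 30.6] rows@40 0.8 turn -0.0002
```

Emit:
jog_arm([
  [[0.2,0,1,2,0],[0.2,0,1,4,0],[0.2,0,1,5,0],[0.2,0,0,5,0],[0.2,0,0,5,0],[0.2,0,0,3,0],[0.2,0,0,1,0],[0.2,0,0,0,0]],
])

```text
time: 22.47
tcp_pos: [0.5384, 0.2752, 0.0216]
ee_rot: [-3.141, -0.036, 2.778]
wrist_force: [0.7, -0.5, -2.1]
opening: 0.0377
```

Run:
```python
from fit import *
go(.537,.278,.018,2.778)
S=get_image("side")
o=cv2.resize(S[100:190,210:330],(720,540),interpolation=cv2.INTER_CUBIC)
cv2.imwrite("pics/g16.png",o[:,:,::-1])
```

```text
t 22.47 tcp [0.5384 0.2752 0.0216] rot [-3.1414 -0.0363  2.7782] open 0.0377 F [ 0.7 -0.5 -2.1]
delta tool mm [2.2 2.2 3.6] rows@40 0.1 turn 0.0002
```

View pics/g16.png

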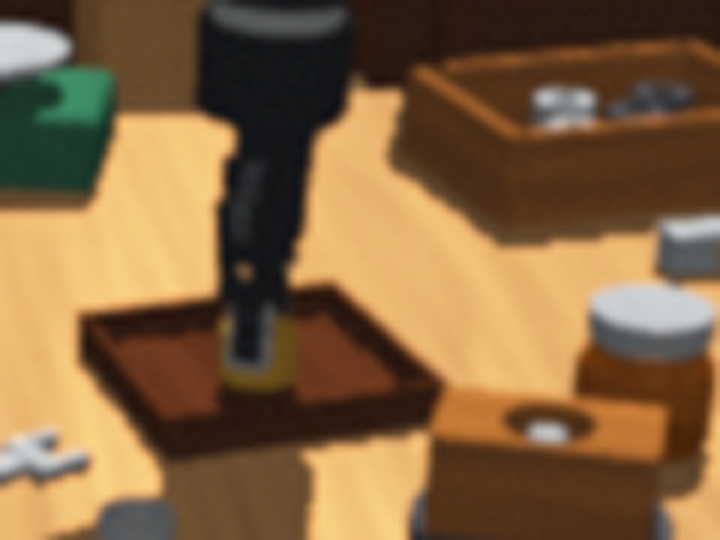

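Cup hangs a few mm above the tray floor, near the middle. Lower until contact.

Emit:
jog_arm([
  [[0.2,0,0,1,0],[0.2,0,0,1,0],[0.2,0,0,1,0],[0.2,0,0,1,0],[0.2,0,0,0,0],[0.2,0,0,0,0],[0.2,0,0,0,0],[0.2,0,0,0,0]],
])

```text
time: 23.18
tcp_pos: [0.5392, 0.2755, 0.0185]
ee_rot: [3.14, -0.034, 2.778]
wrist_force: [-0.1, 0.3, -2.6]
opening: 0.0377
```

Emit:
jog_arm([
  [[0.2,0,0,0.8,0],[0.2,0,0,0.8,0],[0.2,0,0,0.8,0],[0.2,0,0,0,0],[0.2,0,0,0,0],[0.2,0,0,0,0],[0.2,0,0,0,0],[0.2,0,0,0,0]],
])

```text
time: 23.85
tcp_pos: [0.5396, 0.2758, 0.0174]
ee_rot: [3.14, -0.034, 2.778]
wrist_force: [-0.1, 0.7, -1.0]
opening: 0.0379
```

Emit:
jog_arm([
  [[0.2,0,0,0.8,0],[0.2,0,0,0.8,0],[0.2,0,0,0.5,0],[0.2,0,0,0,0],[0.2,0,0,0,0],[0.2,0,0,0,0],[0.2,0,0,0,0],[0.2,0,0,0,0]],
])

```text
time: 24.52
tcp_pos: [0.5396, 0.2759, 0.0174]
ee_rot: [3.141, -0.035, 2.778]
wrist_force: [-1.4, -0.7, 1.0]
opening: 0.0375
```

Emit:
jog_arm([
  [[0.47,0,0,0,0],[0.5,0,0,0,0],[0.55,0,0,0,0],[0.6,0,0,0,0],[0.65,0,0,0,0],[0.7,0,0,0,0],[0.75,0,0,0,0],[0.75,0,0,0,0]],
])

```text
time: 25.18
tcp_pos: [0.5409, 0.2764, 0.0173]
ee_rot: [3.138, -0.032, 2.778]
wrist_force: [0.4, -0.5, -0.2]
opening: 0.064
```

Run:
```python
from fit import *
go(.537,.278,.018,2.778)
S=get_image("side")
o=cv2.resize(S[100:190,210:330],(720,540),interpolation=cv2.INTER_CUBIC)
cv2.imwrite("pics/g17.png",o[:,:,::-1])
```

```text
t 25.18 tcp [0.5409 0.2764 0.0173] rot [ 3.138  -0.0323  2.7781] open 0.064 F [ 0.4 -0.5 -0.2]
delta tool mm [ 4.3  0.1 -0.5] rows@40 0.1 turn 0.0001
```

View pics/g17.png

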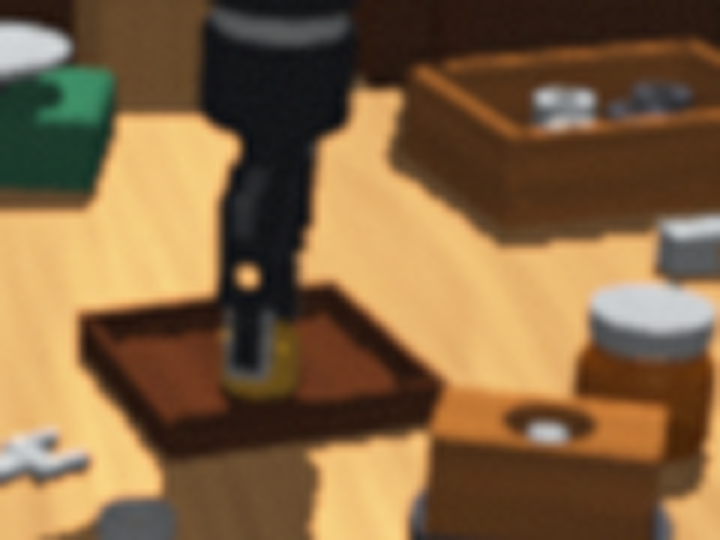

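Cup stands in the tray, fingers clear of it. Retreat straight up.

Emit:
jog_arm([
  [[0.75,0,0,-2,0],[0.75,0,0,-5,0],[0.75,0,0,-9,0],[0.75,0,0,-12,0],[0.75,0,0,-15,0],[0.75,0,0,-18,0],[0.75,0,0,-18,0],[0.75,0,0,-18,0]],
])

```text
time: 25.9
tcp_pos: [0.5414, 0.2739, 0.1186]
ee_rot: [-3.14, -0.038, 2.778]
wrist_force: [-0.2, -0.2, -0.6]
opening: 0.0641
```

Emit:
jog_arm([
  [[0.75,10,10,-10,0],[0.75,20,15,-10,0],[0.75,20,15,-10,0],[0.75,20,15,-5,0],[0.75,20,15,0,0],[0.75,15,10,0,0],[0.75,5,5,0,0],[0.75,0,0,0,0]],
])

```text
time: 26.57
tcp_pos: [0.4697, 0.4029, 0.1769]
ee_rot: [3.124, -0.025, 2.776]
wrist_force: [0.2, -0.4, -0.8]
opening: 0.0641
```

Run:
```python
from fit import *
go(.537,.278,.018,2.778)
S=get_image("side");T=get_image("top")
o=np.hstack([cv2.resize(S[110:210,210:330],(400,333),interpolation=cv2.INTER_CUBIC),cv2.resize(T[100:220,80:224],(400,333),interpolation=cv2.INTER_CUBIC)])
cv2.imwrite("pics/g18.png",o[:,:,::-1])
```

```text
t 26.57 tcp [0.4697 0.4029 0.1769] rot [ 3.1243 -0.0245  2.776 ] open 0.0641 F [ 0.2 -0.4 -0.8]
delta tool mm [-111.3  -95.3  154.6] rows@40 5.3 turn -0.002
```

View pics/g18.png

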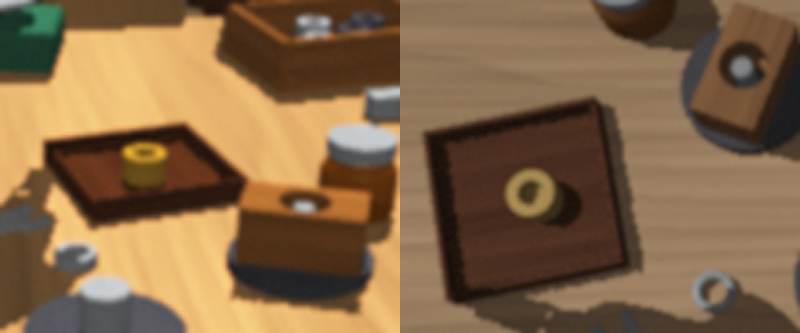

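Both views show the cup upright near the middle of the tray. The block lies flat on the slim stand, with the post visible in its hole. The arm is clear of everything.

```bash
python3 -c "
from cell import *
print(job_done())"
```

```text
the job is handed in; nothing more can be done
None
```

I set the block with the brass cup down over the slim post, so the cup was pushed up. I then lifted the cup out and set it upright near the middle of the tray. I handed the job in at about 26.7 s of the 54 s allowed; no verdict is reported.

**Last checks:** After the arm withdrew, both cameras showed the cup upright near the tray's centre. The block lay flat on the slim stand's base with the post in its hole. The gripper was well clear, at 0.18 m height. The highest force I read at the end of a move was about 5 N.

**What disagreed or drifted:**
- **Cameras:** the two views differed by up to about 8 mm on the stand's position. I aimed between them, and the post entered the hole with no noticeable side force.
- **Tool tilt:** the tool tilted by up to 0.04 rad during fast moves. The block reached the base tilted about 0.055 rad, inside the 0.12 limit, and settled flat when released.
- **Not measured:** I judged the final block-to-stand centring and the cup's exact position in the tray by eye, not by calculation.

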